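# Close the games case and screw down its captive bolts

### The job

Close up the games case: fold the plain leaf down flat first, then fold the leaf with the bolts down over it. Then screw all three bolts in clockwise until each is fully home against its end stop: the lone one by the hinge first, then the two at the free edge in either order. Both leaves must still lie flat at the end, and leave the dice jar, the tray and the cup where they stand.

Things in the scene. Friction and masses are not known exactly. Their poses are not given: they have to be found in the camera images.
- case: dark wooden games case, fixed, an open box 220 (x) by 226 (y) by 60 mm high holding a peg-board scorekeeper and three dice. Origin: centre of its underside; x away from the robot, y left, z up (yaw within 0.3 rad). Two hinged leaves close it: the plain under leaf on its -y wall, the top leaf with the bolts on its +y wall.
- leaf_under (a joint): opening angle of the plain under leaf (a board 218 by 120 by 6 mm), rad: 0 = lying flat and shut, 1.57 = upright, opening outward to 1.9. Stiff hinge: it stays where it is left (about 0.25 N m). It starts about upright.
- leaf_under_hinge (a point): midway along the under leaf's hinged edge, on its outer face (the hinge axis is 6 mm inside, 61 mm above the table, 112 mm to -y of the middle of the case). Frame of the leaf: x along the hinge, y to the free edge, z out of the outer face (up when shut).
- leaf_under_edge (a point): middle of the under leaf's free edge, on its outer face, 120 mm from the hinge; same axes
- leaf_top (a joint): opening angle of the top leaf (a board 218 by 155 by 8 mm carrying the three bolts on its outer face), rad: 0 = lying flat and shut over the under leaf's edge, 1.57 = upright, opening outward to 1.9. Stiff hinge: it stays where it is left (about 0.4 N m). It starts about upright.
- leaf_top_hinge (a point): midway along the top leaf's hinged edge, on its outer face (the hinge axis is 8 mm inside, 68 mm above the table, 112 mm to +y of the middle of the case). Frame of the leaf: x along the hinge, -y to the free edge, z out of the outer face (up when shut, then 76 mm above the table).
- leaf_top_edge (a point): middle of the top leaf's free edge, on its outer face, 155 mm from the hinge; same axes
- bolt_hinge (a joint): angle of the captive bolt alone by the hinge of the top leaf (42 mm from it, midway along), rad, growing as it is screwed in (clockwise from above). Its hard end stop lies at a different angle for each bolt, between 2.5 and 3.4, so it has to be felt; it starts 1.0 to 2.2 rad short of it. It sinks 2 mm per rad, turns stiffly (0.08 N m) and stays where left.
- bolt_hinge_grip (a point): on the axis of the bolt alone by the hinge of the top leaf (42 mm from it, midway along), in its head: a black bar 66 mm long (along x, turning with the bolt), 18 wide, 28 tall, over a collar 34 across, 7 thick. This point is 10 mm below the bar's top, 30 above the collar's underside; the collar meets the leaf when home. z points out of the leaf.
- bolt_near (a joint): angle of the captive bolt at the top leaf's free edge, robot side (112 mm from the hinge, 72 mm to the case's -x), rad, growing as it is screwed in (clockwise from above). Its hard end stop lies at a different angle for each bolt, between 2.5 and 3.4, so it has to be felt; it starts 1.0 to 2.2 rad short of it. It sinks 2 mm per rad, turns stiffly (0.08 N m) and stays where left.
- bolt_near_grip (a point): on the axis of the bolt at the top leaf's free edge, robot side (112 mm from the hinge, 72 mm to the case's -x), in its head: a black bar 66 mm long (along x, turning with the bolt), 18 wide, 28 tall, over a collar 34 across, 7 thick. This point is 10 mm below the bar's top, 30 above the collar's underside; the collar meets the leaf when home. z points out of the leaf.
- bolt_far (a joint): angle of the captive bolt at the top leaf's free edge, far side (112 mm from the hinge, 72 mm to the case's +x), rad, growing as it is screwed in (clockwise from above). Its hard end stop lies at a different angle for each bolt, between 2.5 and 3.4, so it has to be felt; it starts 1.0 to 2.2 rad short of it. It sinks 2 mm per rad, turns stiffly (0.08 N m) and stays where left.
- bolt_far_grip (a point): on the axis of the bolt at the top leaf's free edge, far side (112 mm from the hinge, 72 mm to the case's +x), in its head: a black bar 66 mm long (along x, turning with the bolt), 18 wide, 28 tall, over a collar 34 across, 7 thick. This point is 10 mm below the bar's top, 30 above the collar's underside; the collar meets the leaf when home. z points out of the leaf.
- jar: bystander: glass dice jar, 88 mm across, 119 mm tall with its steel press-button lid; origin at the centre of its underside
- tray: bystander: steel tray 170 (x) by 220 (y) by 18 mm; origin at the centre of its underside
- cup: bystander: empty porcelain cup standing on the tray, 76 mm across the rim, 70 mm tall; origin at the centre of its underside

How it is judged:
On the way, in this order (a step that is already met when the one before it is completed fails the run):
1. the plain under leaf is folded down flat (value of joint leaf_under below 0.06 rad), for 0.1 s.
2. then the top leaf is folded down flat over it (value of joint each of leaf_under, leaf_top below 0.06 rad), for 0.1 s.
3. then the lone bolt by the hinge is screwed home (value of joint leaf_top below 0.06 rad and value of joint bolt_hinge above 3.05 rad), for 0.1 s.
4. then both bolts at the free edge are screwed home (value of joint bolt_hinge above 3.05 rad and value of joint bolt_near above 2.55 rad and value of joint bolt_far above 2.85 rad), for 0.1 s.
At the end, for the whole second after the job is handed in: Both leaves lie flat (within 0.06 rad of shut), all three bolts are within 0.15 rad of their end stops, and the jar, tray and cup are within 30 mm of where they stood (all of step 2 and all of step 4 and distance of each of jar, tray, cup from where it was at the start of the episode below 0.03 m); the robot touches nothing.
It fails at once if a bolt at the free edge comes home before the lone bolt by the hinge (not (value of joint bolt_hinge above 3.05 rad) and (value of joint bolt_near above 2.55 rad or value of joint bolt_far above 2.85 rad)).
It fails at once if the jar, tray or cup is shoved away or the jar or cup is tipped (distance of any of jar, tray, cup from where it was at the start of the episode above 0.03 m or angle between any of jar, cup's own z axis and vertical above 0.3 rad).
It also fails if it takes over 72 s, if anything falls off the work surface, if the arm or the gripper's body presses on something with over 40 N, if the wrist force passes 120 N, or if a joint passes its speed limit or range.

### The arm

A 6-joint arm with a two-finger parallel gripper is mounted at the origin on the work surface. World frame = base frame: x ahead of the robot, y to its left, z up, the work surface at z = 0. Lengths are in m, angles in rad, forces in N, time in s.
With the tool pointing down it reaches from about 0.375 to 0.825 m from the base axis. Payload 5.5 kg.
Tool frame: the origin (TCP) lies midway between the tips of the shut fingers; the grasp point (between the pads) lies 19 mm behind it; z points along the fingers, y is the line along which they close (so a half turn about z gives the same grasp; the last joint's range is limited). The gripper opens to 85 mm and grips with 20 to 120 N. Pads are 22 mm wide; open, the fingers measure 114 mm over their backs; the gripper's body (76 mm by 85 mm) begins 54 mm behind the grasp point. The pads swing forward as they close: fully open they stand 13 mm farther back than shut.
Start: joints at [1.249, 0.314, -0.047, 1.21, 0, 1.571], TCP at [0.19, 0.569, 0.231] pointing down, gripper open.
Joint ranges: [-2.67, 2.67], [-0.69, 1.73], [-1.03, 1.25], [-2.08, 2.16], [-1.42, 1.45], [-3.14, 3.14]. Speed limits (rad/s): [2.39, 2.39, 3.01, 3.14, 3.14, 3.14].

### API

Orientations are given as a rotation vector (axis times angle).
In Python, from workcell import arm, grab_frame, camera_info, search_frame, regions_of, mark_of gives the robot as it stands. The module is installed in compiled form; this text tells all that it offers.
- The arm moves only by the tool play_rows, never from a script. Its argument "moves" is a list of rows, each a list of 3 entries, a list of its own where there are three numbers: the shift along the world's x, y, z in units of 20 cm (1.0 is 20 cm), then the turn, a rotation vector about the world's x, y, z in units of pi rad (1.0 is pi rad), then the opening, from -1 (shut) to 1 (fully open). A call has 1 to 8 rows; each row is the pose to reach, as a shift and turn from the pose commanded when the call began, turning the shorter way round; what a row does not reach only later rows make up. A row lasts 1/12 s, in which the tool goes at most 41.7 mm and 7.16 degrees, less where a joint would pass 70% of its speed; a pose out of reach is approached as far as the arm can. A call with a number of a shift or a turn outside -1 to 1 is refused whole. A call with a gripper value outside its range is refused whole. The fingers move at their own pace and stop on an object; "squeeze" is the grip in N (left out, the last holds). Time passes only in rows, so rows that repeat a pose let the fingers close. It gives the time, the measured TCP pose, the force, the opening and the grip force at its end, in the units of the state.
- arm.get_state(): the state, without advancing time (a new reading comes with each control period).
- grab_frame(name): name is "scene" or "top" or "wrist"; returns (picture, depth): 400x640x3 uint8, red, green, blue; 400x640 float32, m along the optical axis (not along the pixel's ray), 0 where there is no reading.
- camera_info(name): a dict with "camera_matrix" (3x3 intrinsics, pixels), "pose" (4x4, takes a point from camera to world coordinates). Camera axes: x right, y down, z forward; pixel columns grow to the right and rows downward; lengths in m; the calibration is good to about 2 mm. A picture is of the moment at which its call begins: read the wrist's pose just before it. camera_info takes no time and is no camera call; for the wrist camera it gives the pose at the moment of the call.
- arm.job_done(): hands the job in; it is judged then, once.
Trained networks look in the newest picture that a camera, given by its name, has taken for a name from the list of things; names that differ only in an ending like _2 or _b are one class to them, and where a whole thing is asked for, a point or a joint stands for the part that bears it (a point fixed in the world has none). Each returns a list of dicts, best first, with "score" (0 to 1); they miss things now and then, are a little off and sometimes report something else, mostly with a low value. They report only what shows in the picture. A call takes as long as a camera call.
- search_frame(camera, query): "xy" ([column, row] in pixels, amid what is visible of it).
- regions_of(camera, query): "mask" (400x640 bool, what is visible of it) and "xy" ([column, row] in pixels, amid what is visible of it).
- mark_of(camera, query): "xy" ([column, row] in pixels: a listed point, or the origin of a listed thing).
The state is a dict: "time_s": time; "joints": joint angles; "qd": joint speeds; "joint_torque": joint torques, N m; "tcp_pos": TCP position; "tool_rot": TCP orientation; "wrist_force": force on the tool from outside, world axes, zero at the start; "wrist_torque": the same for the moment, N m; "width": opening from 0.0 (shut) to 1.0 (fully open); "gripper_force": force on a finger pad.
Only numpy, scipy, OpenCV 4.12 (cv2) and the standard library are available. Lean on these libraries where they do the work, as an engineer would, in place of code of your own. Each camera call takes 0.05 s, during which the arm holds its last target. There are 200 camera calls.

## Working session

There is one attempt and no reset: what is moved stays moved. The work goes in short steps, Python scripts to look and compute and a tool call to move; the robot and the scene stay as the last step left them, time stands still between calls to the robot, and variables do not carry over. Pictures are saved under pics/ and viewed, at most 10 in all, crops included, and the job is handed in when it is done.

Besides the shell and the picture viewer there is one more tool, called after "Request:" as name(argument=value, ...), one argument or row to a line, values as JSON. play_rows: Moves the arm, as the interface text tells. Its arguments: {"type":"object","properties":{"moves":{"type":"array","items":{"type":"array"}},"squeeze":{"type":"number"}},"required":["moves"]}

```bash
mkdir -p pics
cat > h.py <<'E'
import numpy as np, cv2
from workcell import arm, grab_frame, camera_info, search_frame, regions_of, mark_of
def pt(cam,xy,d,r=2):
    i=camera_info(cam);K=np.array(i["camera_matrix"]);T=np.array(i["pose"])
    c,w=int(round(xy[0])),int(round(xy[1]))
    p=d[max(0,w-r):w+r+1,max(0,c-r):c+r+1];p=p[p>0]
    if len(p)==0:return None
    z=np.median(p)
    return (T@np.r_[z*np.linalg.solve(K,[xy[0],xy[1],1]),1])[:3]
def cloud(cam,mask,d):
    i=camera_info(cam);K=np.array(i["camera_matrix"]);T=np.array(i["pose"])
    v,u=np.nonzero(mask&(d>0));z=d[v,u]
    P=np.linalg.inv(K)@np.vstack([u,v,np.ones_like(u)])*z
    return (T[:3,:3]@P).T+T[:3,3]
def save(n,im): cv2.imwrite("pics/"+n,cv2.cvtColor(im,cv2.COLOR_RGB2BGR))
E
python3 - <<'E'
from h import *
np.set_printoptions(precision=3,suppress=True)
ims=[]
for c in ("scene","top"):
    im,d=grab_frame(c);save(c+"0.png",im)
    for q in ("case","leaf_under_hinge","leaf_under_edge","leaf_top_hinge","leaf_top_edge","bolt_hinge_grip","bolt_near_grip","bolt_far_grip","jar","tray","cup"):
        r=mark_of(c,q)
        for x in r[:1]: print(c,q,round(x["score"],2),np.array(x["xy"]),pt(c,x["xy"],d))
print(arm.get_state())
E
```

```text
scene case 0.79 [322.2 232.5] [ 0.63  -0.134  0.133]
scene leaf_under_hinge 0.67 [298.6 242.2] [ 0.549 -0.134  0.051]
scene leaf_under_edge 0.87 [300.2 206.2] [ 0.547 -0.122  0.176]
scene leaf_top_hinge 0.75 [345.4 199.4] [0.563 0.091 0.073]
scene leaf_top_edge 0.6 [347.1 161.6] [ 0.392  0.377 -0.   ]
scene bolt_near_grip 0.41 [330.  160.8] [0.513 0.071 0.209]
scene bolt_far_grip 0.54 [370.2 176.6] [0.651 0.071 0.209]
scene jar 0.95 [371.3 155.6] [0.461 0.442 0.02 ]
scene tray 0.59 [202.1 302.2] [ 0.452 -0.424  0.002]
scene cup 0.94 [219.5 297. ] [ 0.499 -0.402  0.036]
top case 0.82 [323.6 194. ] [ 0.556 -0.023  0.024]
top leaf_under_hinge 0.79 [358.4 192.6] [ 0.54  -0.133  0.117]
top leaf_under_edge 0.5 [362.2 182.5] [ 0.6  -0.16 -0.  ]
top leaf_top_hinge 0.97 [282.9 188.6] [0.555 0.11  0.123]
top leaf_top_edge 0.66 [291.8 178.6] [0.565 0.076 0.219]
top bolt_hinge_grip 0.57 [276.4 187.3] [0.557 0.13  0.136]
top bolt_near_grip 0.65 [360.2 188.6] [ 0.577 -0.152  0.004]
top bolt_far_grip 0.69 [281.7 161.1] [0.621 0.107 0.213]
top jar 0.9 [179.7 235.5] [0.414 0.444 0.09 ]
top tray 0.83 [438.6 222.9] [ 0.444 -0.403  0.058]
top cup 0.59 [426.1 218.6] [ 0.466 -0.374  0.012]
{'time_s': 1.2, 'joints': array([ 1.249,  0.314, -0.047,  1.21 ,  0.   ,  1.571]), 'qd': array([-0.   ,  0.   , -0.   ,  0.001, -0.   ,  0.   ]), 'joint_torque': array([ -0.001, -53.947,  34.005,   0.002,  -0.   ,   0.   ]), 'tcp_pos': array([0.19 , 0.569, 0.231]), 'tool_rot': array([-0.503, -3.101, -0.   ]), 'wrist_force': array([ 0.998,  0.312, -0.487]), 'wrist_torque': array([-0.021,  0.023, -0.012]), 'gripper_force': 0.0, 'width': 1.0000288819392527}
```

View pics/scene0.png

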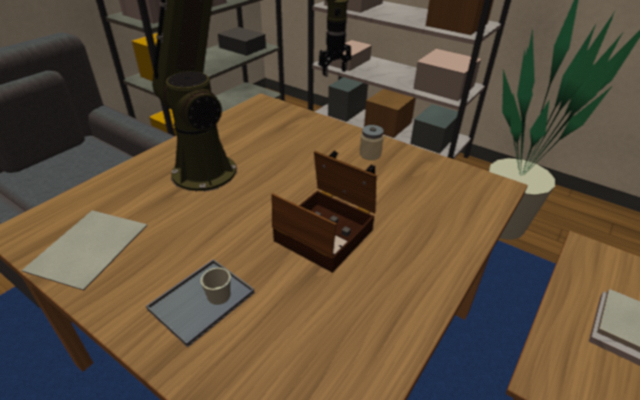

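View pics/top0.png

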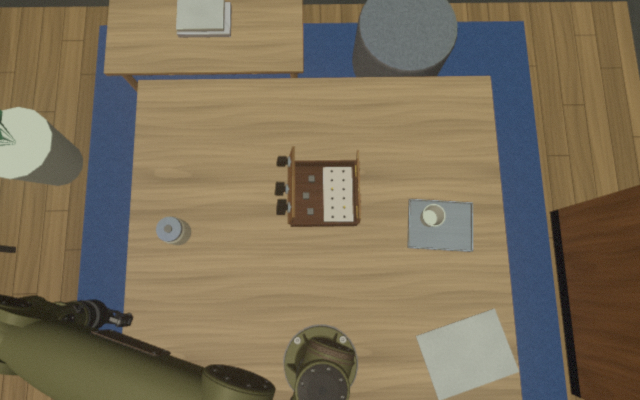

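The scene view shows the case at (322,215) with both leaves upright, the jar at (371,143) and the tray and cup at (205,298). In the top view the three bolts stick out to the left at about (281,160), (280,188) and (281,207). Next I fit the leaf planes.

Run:
```python
from h import *
np.set_printoptions(precision=3,suppress=True)
for c in ("scene","top"):
    im,d=grab_frame(c)
    for q in ("leaf_under","leaf_top","case","jar"):
        r=regions_of(c,q)
        if not r: print(c,q,"none");continue
        m=r[0]["mask"];P=cloud(c,cv2.erode(m.astype(np.uint8),np.ones((2,2)))>0,d)
        P=P[(P[:,2]>0.02)]
        if len(P)<10: continue
        ctr=np.median(P,0)
        Q=P
        for _ in range(6):
            o=Q.mean(0);n=np.linalg.svd(Q-o)[2][2];e=abs((P-o)@n);Q=P[e<0.006] if (e<0.006).sum()>20 else Q
        print(c,q,round(r[0]["score"],2),len(P),len(Q),"mean",Q.mean(0),"n",n,"lo",np.percentile(P,2,0),"hi",np.percentile(P,98,0))
# case rim from top camera
i=camera_info("top");print(np.array(i["pose"]),i["camera_matrix"][0])
im,d=grab_frame("top")
for row in (165,175,185,195,205,215,222):
    print(row,[tuple(np.round(pt("top",(col,row),d,0),3)) for col in range(278,298,3)])
    print('   ',[tuple(np.round(pt("top",(col,row),d,0),3)) for col in range(352,362,2)])
```

```text
scene leaf_under 0.58 2218 2192 mean [ 0.566 -0.133  0.122] n [ 0.006  0.998 -0.07 ] lo [ 0.458 -0.139  0.061] hi [ 0.667 -0.127  0.179]
scene leaf_top none
scene case 0.8 6382 382 mean [ 0.563 -0.042  0.109] n [ 0.233 -0.096  0.968] lo [ 0.458 -0.138  0.023] hi [0.67  0.093 0.216]
scene jar 0.81 588 223 mean [0.455 0.449 0.07 ] n [ 0.531 -0.788  0.312] lo [0.413 0.429 0.022] hi [0.482 0.499 0.116]
top leaf_under 0.81 90 90 mean [ 0.538 -0.126  0.179] n [-0.014 -0.999 -0.047] lo [ 0.45  -0.13   0.157] hi [ 0.598 -0.124  0.186]
top leaf_top 0.67 814 378 mean [0.55  0.082 0.202] n [-0.003 -0.905 -0.425] lo [0.451 0.069 0.102] hi [0.642 0.128 0.226]
top case 0.58 3266 425 mean [ 0.55  -0.049  0.061] n [ 0.038 -0.637  0.77 ] lo [ 0.448 -0.13   0.021] hi [0.662 0.119 0.223]
top jar 0.66 119 95 mean [0.624 0.105 0.198] n [-0.994 -0.091  0.066] lo [0.617 0.084 0.159] hi [0.638 0.124 0.22 ]
[[-0.02  -0.983  0.184  0.259]
 [-1.     0.017 -0.016  0.014]
 [ 0.012 -0.184 -0.983  1.483]
 [ 0.     0.     0.     1.   ]] [433.116   0.    319.722]
165 [(np.float64(0.621), np.float64(0.121), np.float6
[... 3560 characters left out ...]
64(0.489), np.float64(0.135), np.float64(0.003)), (np.float64(0.489), np.float64(0.125), np.float64(-0.0)), (np.float64(0.489), np.float64(0.115), np.float64(0.0)), (np.float64(0.489), np.float64(0.105), np.float64(-0.001)), (np.float64(0.461), np.float64(0.085), np.float64(0.178)), (np.float64(0.454), np.float64(0.073), np.float64(0.222)), (np.float64(0.487), np.float64(0.073), np.float64(0.009))]Traceback (most recent call last):
  File "<stdin>", line 21, in <module>
    return _wrapfunc(a, 'round', decimals=decimals, out=out)
    return _wrapit(obj, method, *args, **kwds)
    result = getattr(arr, method)(*args, **kwds)
TypeError: unsupported operand type(s) for *: 'NoneType' and 'float'
```

Request:
play_rows(
  moves=[
    [[0.5,-0.95,0.45],[0,0,-0.1],-1],
    [[0.5,-0.95,0.45],[0,0,-0.1],-1],
    [[0.5,-0.95,0.45],[0,0,-0.1],-1],
    [[0.5,-0.95,0.45],[0,0,-0.1],-1],
    [[0.5,-0.95,0.45],[0,0,-0.1],-1],
    [[0.5,-0.95,0.45],[0,0,-0.1],-1],
    [[0.5,-0.95,0.45],[0,0,-0.1],-1],
  ],
)

```text
time_s: 2.33
tcp_pos: [0.2919, 0.3766, 0.3242]
tool_rot: [0.988, 2.98, 0.005]
wrist_force: [0.3, 0.8, 0.3]
width: 0.008
gripper_force: 0.0
```

Request:
play_rows(
  moves=[
    [[0.6,-0.95,0],[0,0,-0.1],-1],
    [[0.6,-0.95,0],[0,0,-0.1],-1],
    [[0.6,-0.95,0],[0,0,-0.1],-1],
    [[0.6,-0.95,0],[0,0,-0.1],-1],
    [[0.6,-0.95,0],[0,0,-0.1],-1],
    [[0.6,-0.95,0],[0,0,-0.1],-1],
  ],
)

```text
time_s: 2.83
tcp_pos: [0.4115, 0.186, 0.3212]
tool_rot: [1.441, 2.79, -0.001]
wrist_force: [-0.1, 0.0, -0.5]
width: -0.003
gripper_force: 0.0
```

Request:
play_rows(
  moves=[
    [[0.5,-0.95,0],[0,0,-0.1],-1],
    [[0.5,-0.95,0],[0,0,-0.1],-1],
    [[0.5,-0.95,0],[0,0,-0.1],-1],
    [[0.5,-0.95,0],[0,0,-0.1],-1],
    [[0.5,-0.95,0],[0,0,-0.1],-1],
    [[0.5,-0.95,0],[0,0,-0.1],-1],
  ],
)

```text
time_s: 3.33
tcp_pos: [0.5121, -0.0055, 0.3205]
tool_rot: [1.862, 2.528, -0.002]
wrist_force: [-1.1, 0.4, -0.5]
width: -0.003
gripper_force: 0.0
```

Request:
play_rows(
  moves=[
    [[0.25,-0.95,0],[0,0,-0.1],-1],
    [[0.25,-0.95,0],[0,0,-0.1],-1],
    [[0.25,-0.95,0],[0,0,-0.1],-1],
    [[0.25,-0.95,0],[0,0,-0.1],-1],
    [[0.25,-0.95,0],[0,0,-0.1],-1],
    [[0.25,-0.95,0],[0,0,-0.1],-1],
    [[0.25,-0.95,0],[0,0,-0.1],-1],
  ],
)

```text
time_s: 3.92
tcp_pos: [0.5599, -0.1914, 0.3203]
tool_rot: [-2.231, -2.209, 0.0]
wrist_force: [-1.0, -0.2, 0.2]
width: 0.0
gripper_force: 0.0
```

Request:
play_rows(
  moves=[
    [[0,0,-0.2],[0,0,0],-1],
    [[0,0,-0.4],[0,0,0],-1],
    [[0,0,-0.6],[0,0,0],-1],
    [[0,0.05,-0.8],[0,0,0],-1],
    [[0,0.1,-0.85],[0,0,0],-1],
    [[0,0.1,-0.85],[0,0,0],-1],
  ],
)

```text
time_s: 4.42
tcp_pos: [0.5568, -0.1668, 0.1483]
tool_rot: [-2.221, -2.211, 0.004]
wrist_force: [-0.2, 0.0, 0.3]
width: -0.001
gripper_force: 0.0
```

Request:
play_rows(
  moves=[
    [[0,0.115,0.005],[0,0,0],-1],
    [[0,0.28,-0.015],[0,0,0],-1],
    [[0,0.4,-0.075],[0,0,0],-1],
    [[0,0.5,-0.166],[0,0,0],-1],
    [[0,0.566,-0.284],[0,0,0],-1],
    [[0,0.585,-0.348],[0,0,0],-1],
    [[0,0.595,-0.415],[0,0,0],-1],
    [[0,0.595,-0.43],[0,0,0],-1],
  ],
)

```text
time_s: 5.08
tcp_pos: [0.5614, -0.05, 0.0669]
tool_rot: [2.226, 2.215, 0.004]
wrist_force: [-1.5, 3.9, 12.0]
width: 0.0
gripper_force: 6.9
```

Request:
play_rows(
  moves=[
    [[0,0,-0.02],[0,0,0],-1],
    [[0,0,-0.025],[0,0,0],-1],
    [[0,0,-0.025],[0,0,0],-1],
  ],
)

```text
time_s: 5.33
tcp_pos: [0.5616, -0.0501, 0.0667]
tool_rot: [2.227, 2.214, 0.008]
wrist_force: [-12.8, 6.5, 31.6]
width: 0.002
gripper_force: 15.9
```

Request:
play_rows(
  moves=[
    [[0,0,0.2],[0,0,0],-1],
    [[0,0,0.4],[0,0,0],-1],
    [[0,0,0.6],[0,0,0],-1],
    [[0,0,0.8],[0,0,0],-1],
    [[0,0,1.0],[0,0,0],-1],
    [[0,0,1.0],[0,0,0],-1],
  ],
)

```text
time_s: 5.83
tcp_pos: [0.5644, -0.0522, 0.2723]
tool_rot: [2.221, 2.204, 0.016]
wrist_force: [1.0, -0.4, 1.7]
width: 0.002
gripper_force: 0.0
```

Request:
play_rows(
  moves=[
    [[0,0,0.2],[0,0,0],-1],
    [[0,0.2,0.35],[0,0,0],-1],
    [[0,0.4,0.4],[0,0,0],-1],
    [[0,0.6,0.4],[0,0,0],-1],
    [[0,0.8,0.4],[0,0,0],-1],
    [[0,1.0,0.4],[0,0,0],-1],
    [[0,1.0,0.4],[0,0,0],-1],
    [[0,1.0,0.4],[0,0,0],-1],
  ],
)

```text
time_s: 6.5
tcp_pos: [0.5597, 0.1506, 0.3426]
tool_rot: [2.224, 2.217, 0.004]
wrist_force: [-0.9, -0.0, 0.7]
width: 0.002
gripper_force: 0.0
```

Run:
```python
from h import *
np.set_printoptions(precision=3,suppress=True)
print(arm.get_state()["tcp_pos"])
im,d=grab_frame("scene");save("scene1.png",im[120:300,240:440].repeat(3,0).repeat(3,1))
for c in ("scene",):
    for q in ("leaf_under","leaf_top"):
        r=regions_of(c,q)
        if not r: print(q,"none");continue
        P=cloud(c,cv2.erode(r[0]["mask"].astype(np.uint8),np.ones((3,3)))>0,d);Q=P
        for _ in range(6):
            o=Q.mean(0);n=np.linalg.svd(Q-o)[2][2];e=abs((P-o)@n);Q=P[e<0.006]
        print(q,r[0]["score"],len(P),len(Q),Q.mean(0),n,np.percentile(Q,2,0),np.percentile(Q,98,0))
```

```text
[0.56  0.151 0.343]
leaf_under 0.78 1779 1779 [ 0.566 -0.075  0.065] [-0.    -0.003 -1.   ] [ 0.461 -0.126  0.062] [ 0.662 -0.021  0.069]
leaf_top 0.56 2211 2135 [0.567 0.08  0.151] [-0.007 -0.989 -0.146] [0.461 0.069 0.075] [0.666 0.092 0.219]
```

View pics/scene1.png

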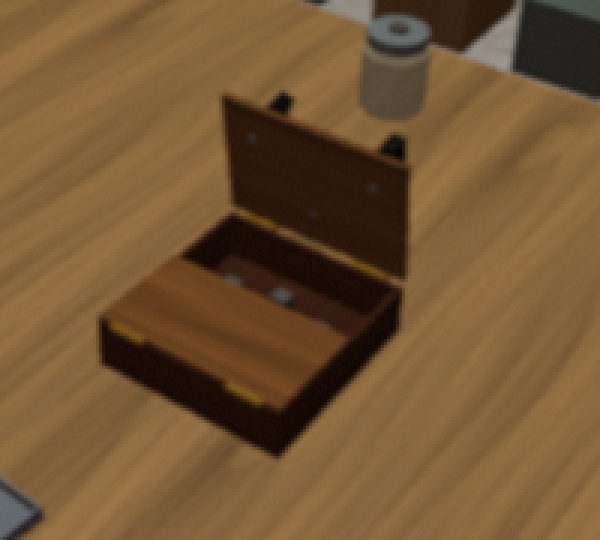

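The crop shows the under leaf flat, around (225,330), and the top leaf still upright, around (315,185). Now I fold the top leaf.

Request:
play_rows(
  moves=[
    [[0,0,-0.2],[0,0,0],-1],
    [[0,0,-0.4],[0,0,0],-1],
    [[0,0,-0.6],[0,0,0],-1],
    [[0,0,-0.7],[0,0,0],-1],
    [[0,0,-0.7],[0,0,0],-1],
    [[0,0,-0.7],[0,0,0],-1],
  ],
)

```text
time_s: 7.15
tcp_pos: [0.5593, 0.1466, 0.2003]
tool_rot: [-2.232, -2.21, 0.003]
wrist_force: [1.3, -0.2, 0.1]
width: -0.001
gripper_force: 0.0
```

Request:
play_rows(
  moves=[
    [[0,-0.195,0],[0,0,0],-1],
    [[0,-0.31,-0.003],[0,0,0],-1],
    [[0,-0.505,-0.055],[0,0,0],-1],
    [[0,-0.677,-0.163],[0,0,0],-1],
    [[0,-0.81,-0.317],[0,0,0],-1],
    [[0,-0.88,-0.469],[0,0,0],-1],
    [[0,-0.9,-0.568],[0,0,0],-1],
    [[0,-0.91,-0.635],[0,0,0],-1],
  ],
)

```text
time_s: 7.82
tcp_pos: [0.5612, -0.0362, 0.0747]
tool_rot: [2.232, 2.208, 0.002]
wrist_force: [-18.9, 3.6, 115.7]
width: 0.004
gripper_force: 64.6
```

Request:
play_rows(
  moves=[
    [[0,0,-0.01],[0,0,0],-1],
    [[0,0,-0.02],[0,0,0],-1],
    [[0,0,-0.03],[0,0,0],-1],
    [[0,0,-0.03],[0,0,0],-1],
  ],
)

```text
time_s: 8.15
tcp_pos: [0.5614, -0.0361, 0.0755]
tool_rot: [2.228, 2.207, 0.002]
wrist_force: [-20.4, -2.6, 47.4]
width: 0.003
gripper_force: 23.2
```

Request:
play_rows(
  moves=[
    [[0,0,0.1],[0,0,0],-1],
    [[0,0,0.3],[0,0,0],-1],
    [[0,0,0.5],[0,0,0],-1],
    [[0,0.1,0.7],[0,0,0],1],
    [[0,0.2,0.9],[0,0,0],1],
    [[0,0.25,1.0],[0,0,0],1],
    [[0,0.25,1.0],[0,0,0],1],
    [[0,0.25,1.0],[0,0,0],1],
  ],
)

```text
time_s: 8.82
tcp_pos: [0.5624, 0.0162, 0.2724]
tool_rot: [2.225, 2.209, 0.01]
wrist_force: [-0.4, -0.1, -0.0]
width: 0.709
gripper_force: 0.0
```

```bash
cat > look.py <<'E'
from h import *
np.set_printoptions(precision=3,suppress=True)
import sys
s=arm.get_state();print(s["time_s"],s["tcp_pos"],s["tool_rot"],s["joints"])
im,d=grab_frame("wrist");save(sys.argv[1],im);np.save("d.npy",d)
cols=["b"]
for q in ("bolt_hinge","bolt_near","bolt_far"):
    m=mark_of("wrist",q+"_grip")
    print(q,[(round(x["score"],2),x["xy"],pt("wrist",x["xy"],d)) for x in m[:2]])
    r=regions_of("wrist",q)
    for x in r[:1]:
        P=cloud("wrist",x["mask"],d);z=np.percentile(P[:,2],97)
        T=P[P[:,2]>z-0.008][:,:2].astype(np.float32)
        c,wh,a=cv2.minAreaRect(T*1000)
        o=T.mean(0);v=np.linalg.svd(T-o,full_matrices=False)[2][0]
        print("  mask",round(x["score"],2),len(P),len(T),"ztop",z,"rect",np.array(c)/1000,wh,"axis deg",np.degrees(np.arctan2(v[1],v[0]))%180)
for q in ("leaf_top_edge","leaf_top_hinge"):
    print(q,[(round(x["score"],2),pt("wrist",x["xy"],d)) for x in mark_of("wrist",q)[:1]])
E
python3 look.py wrist0.png
```

```text
8.8167 [0.562 0.016 0.272] [2.225 2.209 0.01 ] [ 0.029  0.222 -0.074  1.266 -0.     1.607]
bolt_hinge [(0.94, [310.3, 145.8], array([0.553, 0.053, 0.117]))]
  mask 0.68 1650 1379 ztop 0.11733220325815226 rect [0.553 0.049] (18.021339416503906, 66.03695678710938) axis deg 105.473114
bolt_near [(0.7, [243.3, 220.9], array([ 0.485, -0.019,  0.115]))]
  mask 0.55 1709 1109 ztop 0.11629061403733476 rect [ 0.48 -0.02] (17.854984283447266, 65.3248291015625) axis deg 116.552475
bolt_far [(0.72, [381.4, 221.7], array([ 0.62 , -0.022,  0.113]))]
  mask 0.59 1539 1110 ztop 0.11454039017563464 rect [ 0.619 -0.009] (35.42754364013672, 84.18473052978516) axis deg 87.364746
leaf_top_edge [(0.78, array([ 0.554, -0.067,  0.063]))]
leaf_top_hinge [(0.72, array([0.552, 0.089, 0.071]))]
```

View pics/wrist0.png

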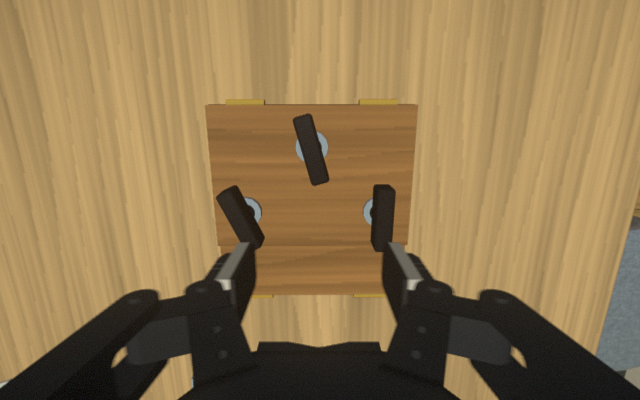

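The wrist view shows the top leaf flat, with the bolt bars at (311,149), (240,217) and (383,217). I turn the wrist to the other half-turn so that one clockwise sweep of about 110° stays within joint 6's range.

Request:
play_rows(
  moves=[
    [[-0.04,0.16,0],[0,0,0.3],0],
    [[-0.04,0.16,0],[0,0,0.3],0],
    [[-0.04,0.16,0],[0,0,0.3],0],
    [[-0.04,0.16,0],[0,0,0.3],0],
    [[-0.04,0.16,0],[0,0,0.3],0],
    [[-0.04,0.16,0],[0,0,0.3],0],
    [[-0.04,0.16,0],[0,0,0.3],0],
    [[-0.04,0.16,0],[0,0,0.3],0],
  ],
)

```text
time_s: 9.93
tcp_pos: [0.5516, 0.0481, 0.2669]
tool_rot: [-0.973, -2.986, 0.0]
wrist_force: [0.3, 0.5, 0.4]
width: 0.501
gripper_force: 0.0
```

Request:
play_rows(
  moves=[
    [[0,0,0],[0,0,0.3],0],
    [[0,0,0],[0,0,0.3],0],
    [[0,0,0],[0,0,0.3],0],
    [[0,0,0],[0,0,0.3],0],
    [[0,0,0],[0,0,0.3],0],
    [[0,0,0],[0,0,0.3],0],
    [[0,0,0],[0,0,0.3],0],
    [[0,0,0],[0,0,0.3],0],
  ],
)

```text
time_s: 10.6
tcp_pos: [0.5516, 0.0481, 0.2669]
tool_rot: [0.488, -3.103, -0.0]
wrist_force: [-0.4, -0.4, -0.6]
width: 0.505
gripper_force: 0.0
```

Request:
play_rows(
  moves=[
    [[0,0,0],[0,0,0.3],0],
    [[0,0,0],[0,0,0.3],0],
    [[0,0,0],[0,0,0.3],0],
    [[0,0,0],[0,0,0.3],0],
    [[0,0,0],[0,0,0.3],0],
    [[0,0,0],[0,0,0.3],0],
    [[0,0,0],[0,0,0.3],0],
    [[0,0,0],[0,0,0.3],0],
  ],
)

```text
time_s: 11.27
tcp_pos: [0.5516, 0.0481, 0.2669]
tool_rot: [1.844, -2.543, -0.001]
wrist_force: [0.3, -0.4, -0.2]
width: 0.499
gripper_force: 0.0
```

Request:
play_rows(
  moves=[
    [[0,0,0],[0,0,0.19],0],
    [[0,0,0],[0,0,0.19],0],
    [[0,0,0],[0,0,0.19],0],
    [[0,0,0],[0,0,0.19],0],
    [[0,0,0],[0,0,0.19],0],
    [[0,0,0],[0,0,0.19],0],
    [[0,0,0],[0,0,0.19],0],
  ],
)

```text
time_s: 11.85
tcp_pos: [0.5517, 0.0481, 0.267]
tool_rot: [2.502, -1.899, -0.001]
wrist_force: [-0.8, -0.1, -1.0]
width: 0.499
gripper_force: 0.0
```

```bash
python3 look.py wrist1.png
```

```text
11.85 [0.552 0.048 0.267] [ 2.502 -1.899 -0.001] [ 0.087  0.215 -0.095  1.261 -0.    -1.756]
bolt_hinge [(0.55, [312.6, 183.2], array([0.558, 0.045, 0.121]))]
  mask 0.56 1542 1270 ztop 0.12224687305629368 rect [0.558 0.049] (17.371706008911133, 64.92948913574219) axis deg 105.32504
bolt_near [(0.85, [411.1, 134.9], array([ 0.485, -0.021,  0.121]))]
  mask 0.74 2106 1543 ztop 0.12158477361692886 rect [ 0.485 -0.02 ] (18.38866424560547, 66.05763244628906) axis deg 114.11952
bolt_far [(0.88, [257.4, 89.0], array([ 0.626, -0.022,  0.121]))]
  mask 0.83 2111 1658 ztop 0.1216194372674417 rect [ 0.629 -0.021] (65.00125885009766, 18.328519821166992) axis deg 89.45459
leaf_top_edge [(0.74, array([ 0.628, -0.021,  0.121]))]
leaf_top_hinge [(0.56, array([0.559, 0.079, 0.118]))]
```

View pics/wrist1.png

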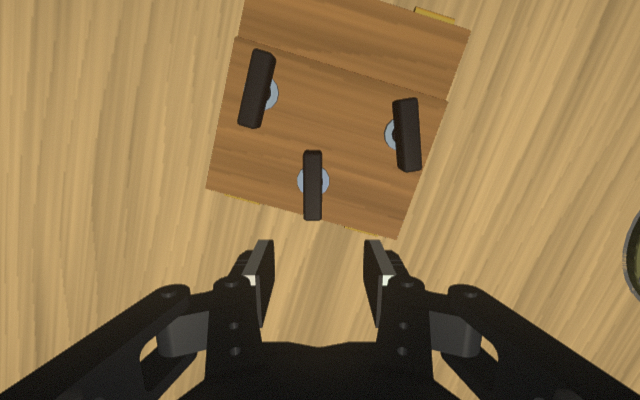

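The view shows the lone bolt bar at (313,185), between the finger lines and about 4 mm off centre. I correct that, descend and grasp.

Request:
play_rows(
  moves=[
    [[0.025,0,-0.2],[0,0,0],0],
    [[0.025,0,-0.4],[0,0,0],0],
    [[0.025,0,-0.55],[0,0,0],0],
    [[0.025,0,-0.7],[0,0,0],0],
    [[0.025,0,-0.8],[0,0,0],0],
    [[0.025,0,-0.86],[0,0,0],0],
    [[0.025,0,-0.885],[0,0,0],0],
    [[0.025,0,-0.885],[0,0,0],0],
  ],
)

```text
time_s: 12.97
tcp_pos: [0.5558, 0.0481, 0.0891]
tool_rot: [2.504, -1.895, -0.003]
wrist_force: [0.1, -0.2, -0.1]
width: 0.501
gripper_force: 0.0
```

Request:
play_rows(
  moves=[
    [[0,0,0],[0,0,0],-1],
    [[0,0,0],[0,0,0],-1],
    [[0,0,0],[0,0,0],-1],
    [[0,0,0],[0,0,0],-1],
    [[0,0,0],[0,0,0],-1],
  ],
  squeeze=60,
)

```text
time_s: 13.38
tcp_pos: [0.5578, 0.0483, 0.0916]
tool_rot: [-2.504, 1.895, -0.003]
wrist_force: [-1.0, 1.0, 6.1]
width: 0.2
gripper_force: 62.1
```

Request:
play_rows(
  moves=[
    [[0,0,0],[0,0,-0.035],-1],
    [[0,0,-0.002],[0,0,-0.07],-1],
    [[0,0,-0.003],[0,0,-0.105],-1],
    [[0,0,-0.004],[0,0,-0.14],-1],
    [[0,0,-0.005],[0,0,-0.175],-1],
    [[0,0,-0.006],[0,0,-0.21],-1],
    [[0,0,-0.007],[0,0,-0.245],-1],
    [[0,0,-0.009],[0,0,-0.28],-1],
  ],
)

```text
time_s: 14.05
tcp_pos: [0.5564, 0.0485, 0.0896]
tool_rot: [-1.452, 2.785, 0.001]
wrist_force: [-4.7, 0.4, 11.3]
width: 0.2
gripper_force: 63.0
```

Request:
play_rows(
  moves=[
    [[0,0,-0.001],[0,0,-0.035],-1],
    [[0,0,-0.002],[0,0,-0.07],-1],
    [[0,0,-0.003],[0,0,-0.105],-1],
    [[0,0,-0.004],[0,0,-0.14],-1],
    [[0,0,-0.005],[0,0,-0.175],-1],
    [[0,0,-0.006],[0,0,-0.2],-1],
    [[0,0,-0.007],[0,0,-0.22],-1],
    [[0,0,-0.007],[0,0,-0.24],-1],
  ],
)

```text
time_s: 14.72
tcp_pos: [0.5557, 0.0494, 0.0882]
tool_rot: [0.329, -3.123, -0.004]
wrist_force: [-5.4, 3.6, 9.7]
width: 0.199
gripper_force: 63.0
```

```bash
cat > st.py <<'E'
from h import *
np.set_printoptions(precision=3,suppress=True)
s=arm.get_state();r=s["tool_rot"];a=np.degrees(2*np.arctan2(r[1],r[0]))-90
print(s["time_s"],s["tcp_pos"],"toolY deg mod180",a%180,"F",s["wrist_force"],"M",s["wrist_torque"],"q6",s["joints"][5],"w",s["width"],s["gripper_force"])
E
python3 st.py
```

```text
14.7167 [0.556 0.049 0.088] toolY deg mod180 102.03395066613734 F [-5.368  3.561  9.735] M [0.827 1.364 0.112] q6 -0.1229502419953208 w 0.19857569926610497 62.98434019088745
```

Request:
play_rows(
  moves=[
    [[0,0,-0.001],[0,0,-0.02],-1],
    [[0,0,-0.002],[0,0,-0.04],-1],
    [[0,0,-0.003],[0,0,-0.06],-1],
    [[0,0,-0.003],[0,0,-0.075],-1],
    [[0,0,-0.003],[0,0,-0.09],-1],
    [[0,0,-0.003],[0,0,-0.09],-1],
  ],
)

```text
time_s: 15.22
tcp_pos: [0.5557, 0.0499, 0.0876]
tool_rot: [-0.111, -3.138, -0.005]
wrist_force: [-6.4, 5.1, 10.7]
width: 0.197
gripper_force: 63.1
```

```bash
python3 st.py
```

```text
15.2167 [0.556 0.05  0.088] toolY deg mod180 85.93325649576371 F [-6.405  5.088 10.668] M [1.046 1.455 0.104] q6 0.15837079874848925 w 0.19748793530715802 63.0617880821228
```

Request:
play_rows(
  moves=[
    [[0,0,-0.001],[0,0,-0.015],-1],
    [[0,0,-0.001],[0,0,-0.03],-1],
    [[0,0,-0.001],[0,0,-0.045],-1],
    [[0,0,-0.001],[0,0,-0.045],-1],
  ],
)

```text
time_s: 15.55
tcp_pos: [0.5561, 0.05, 0.0876]
tool_rot: [-0.326, -3.124, -0.005]
wrist_force: [-6.3, 3.7, 11.1]
width: 0.202
gripper_force: 88.2
```

```bash
python3 st.py
```

```text
15.55 [0.556 0.05  0.088] toolY deg mod180 78.08128065641483 F [-6.259  3.738 11.117] M [0.842 1.247 2.005] q6 0.2958238789944855 w 0.20238668346639171 88.2478417083621
```

The torque jumped to 2.0 N m at about 3.3 rad turned, so the hinge bolt is against its stop. I release it and go to the far bolt next, since that needs the least wrist winding.

Request:
play_rows(
  moves=[
    [[0,0,0],[0,0,0.015],0],
    [[0,0,0],[0,0,0.015],0],
    [[0,0,0],[0,0,0.015],0],
    [[0,0,0.1],[0,0,0.015],0],
    [[0,0,0.3],[0,0,0.015],0],
    [[0,0,0.5],[0,0,0.015],0],
    [[0,0,0.65],[0,0,0.015],0],
    [[0,0,0.65],[0,0,0.015],0],
  ],
)

```text
time_s: 16.22
tcp_pos: [0.5605, 0.0483, 0.2232]
tool_rot: [0.26, 3.121, 0.002]
wrist_force: [1.0, 0.3, 0.3]
width: 0.501
gripper_force: 0.0
```

Request:
play_rows(
  moves=[
    [[0.1,-0.1,0],[0,0,0.3],0],
    [[0.2,-0.2,0],[0,0,0.3],0],
    [[0.3,-0.3,0],[0,0,0.3],0],
    [[0.365,-0.355,0],[0,0,0.3],0],
    [[0.365,-0.355,0],[0,0,0.3],0],
    [[0.365,-0.355,0],[0,0,0.3],0],
    [[0.365,-0.355,0],[0,0,0.3],0],
    [[0.365,-0.355,0],[0,0,0.3],0],
  ],
)

```text
time_s: 16.88
tcp_pos: [0.6295, -0.0232, 0.2154]
tool_rot: [1.197, -2.904, -0.001]
wrist_force: [0.5, 0.1, -0.5]
width: 0.495
gripper_force: 0.0
```

Request:
play_rows(
  moves=[
    [[0,0,0],[0,0,0.25],0],
    [[0,0,0],[0,0,0.25],0],
    [[0,0,0],[0,0,0.25],0],
    [[0,0,0],[0,0,0.25],0],
    [[0,0,0],[0,0,0.25],0],
    [[0,0,0],[0,0,0.25],0],
    [[0,0,0],[0,0,0.25],0],
    [[0,0,0],[0,0,0.25],0],
  ],
)

```text
time_s: 17.55
tcp_pos: [0.6295, -0.023, 0.2156]
tool_rot: [2.212, -2.23, -0.001]
wrist_force: [-0.1, 0.6, 0.3]
width: 0.498
gripper_force: 0.0
```

```bash
python3 st.py; python3 look.py wrist2.png
```

```text
17.55 [ 0.63  -0.023  0.216] toolY deg mod180 179.53788931060456 F [-0.084  0.641  0.301] M [ 0.031 -0.021 -0.003] q6 -1.5992094736182798 w 0.4982198487851719 0.0
17.55 [ 0.63  -0.023  0.216] [ 2.212 -2.23  -0.001] [-0.036  0.377  0.006  1.201 -0.    -1.599]
bolt_hinge [(0.64, [404.3, 275.7], array([ 0.6  , -0.037,  0.261])), (0.48, [381.4, 175.3], array([ 0.573, -0.036,  0.077]))]
bolt_near [(0.7, [400.0, 139.2], array([ 0.556, -0.067,  0.068])), (0.58, [498.8, 202.6], array([ 0.489, -0.022,  0.12 ]))]
  mask 0.74 3099 1990 ztop 0.12145735136588479 rect [ 0.486 -0.021] (17.839706420898438, 65.3479232788086) axis deg 113.830154
bolt_far [(0.89, [318.3, 201.5], array([ 0.63 , -0.024,  0.12 ]))]
leaf_top_edge [(0.64, array([ 0.556, -0.067,  0.068]))]
leaf_top_hinge []
```

View pics/wrist2.png

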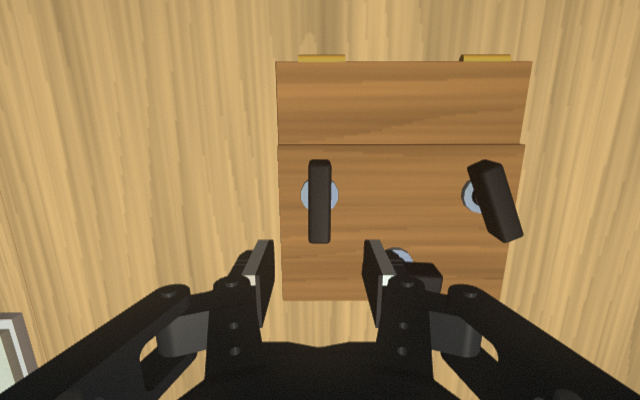

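The far bolt bar is centred between the fingers at (319,201), so I descend, grip and turn.

Request:
play_rows(
  moves=[
    [[0,0.01,-0.2],[0,0,0],0],
    [[0,0.01,-0.38],[0,0,0],0],
    [[0,0.01,-0.5],[0,0,0],0],
    [[0,0.01,-0.58],[0,0,0],0],
    [[0,0.01,-0.63],[0,0,0],0],
    [[0,0.01,-0.63],[0,0,0],0],
  ],
)

```text
time_s: 18.5
tcp_pos: [0.6281, -0.0207, 0.0879]
tool_rot: [2.211, -2.228, -0.004]
wrist_force: [-0.7, -0.1, 0.2]
width: 0.498
gripper_force: 0.0
```

Request:
play_rows(
  moves=[
    [[0,0,0],[0,0,0],-1],
    [[0,0,0],[0,0,0],-1],
    [[0,0,0],[0,0,0],-1],
    [[0,0,0],[0,0,0],-1],
    [[0,0,0],[0,0,0],-1],
  ],
  squeeze=60,
)

```text
time_s: 18.92
tcp_pos: [0.6292, -0.0208, 0.0918]
tool_rot: [2.212, -2.23, -0.0]
wrist_force: [-4.9, 0.7, 2.6]
width: 0.199
gripper_force: 60.9
```

Request:
play_rows(
  moves=[
    [[0,0,0],[0,0,-0.035],-1],
    [[0,0,-0.002],[0,0,-0.07],-1],
    [[0,0,-0.003],[0,0,-0.105],-1],
    [[0,0,-0.004],[0,0,-0.14],-1],
    [[0,0,-0.005],[0,0,-0.175],-1],
    [[0,0,-0.006],[0,0,-0.21],-1],
    [[0,0,-0.007],[0,0,-0.245],-1],
    [[0,0,-0.009],[0,0,-0.28],-1],
  ],
)

```text
time_s: 19.58
tcp_pos: [0.6288, -0.0208, 0.09]
tool_rot: [1.045, -2.962, -0.0]
wrist_force: [-6.9, 0.0, 5.8]
width: 0.201
gripper_force: 61.2
```

```bash
python3 st.py
```

```text
19.5833 [ 0.629 -0.021  0.09 ] toolY deg mod180 128.85964080680435 F [-6.947  0.     5.828] M [0.005 1.456 0.011] q6 -0.7112321239985524 w 0.2006583294954242 61.21586591005325
```

Request:
play_rows(
  moves=[
    [[0,0,-0.001],[0,0,-0.03],-1],
    [[0,0,-0.002],[0,0,-0.06],-1],
    [[0,0,-0.003],[0,0,-0.09],-1],
    [[0,0,-0.004],[0,0,-0.12],-1],
    [[0,0,-0.005],[0,0,-0.14],-1],
    [[0,0,-0.005],[0,0,-0.155],-1],
    [[0,0,-0.005],[0,0,-0.17],-1],
    [[0,0,-0.005],[0,0,-0.17],-1],
  ],
)

```text
time_s: 20.25
tcp_pos: [0.6287, -0.0206, 0.089]
tool_rot: [0.231, -3.132, -0.001]
wrist_force: [-6.0, 1.2, 4.2]
width: 0.199
gripper_force: 61.1
```

```bash
python3 st.py
```

```text
20.25 [ 0.629 -0.021  0.089] toolY deg mod180 98.45429216705611 F [-5.962  1.179  4.162] M [ 0.113  1.449 -0.079] q6 -0.18043771121862823 w 0.19902629734161903 61.14632561802864
```

Request:
play_rows(
  moves=[
    [[0,0,-0.001],[0,0,-0.015],-1],
    [[0,0,-0.001],[0,0,-0.03],-1],
    [[0,0,-0.001],[0,0,-0.045],-1],
    [[0,0,-0.001],[0,0,-0.045],-1],
  ],
)

```text
time_s: 20.58
tcp_pos: [0.629, -0.0205, 0.089]
tool_rot: [0.016, -3.141, 0.0]
wrist_force: [-6.0, -0.3, 4.4]
width: 0.198
gripper_force: 81.1
```

```bash
python3 st.py
```

```text
20.5833 [ 0.629 -0.021  0.089] toolY deg mod180 90.5837361080828 F [-6.009 -0.313  4.372] M [-0.015  1.342  1.706] q6 -0.04271607326803443 w 0.1983362286777948 81.11903037875891
```

The far bolt is home (1.7 N m). On to the near bolt.

Request:
play_rows(
  moves=[
    [[0,0,0],[0,0,0.015],0],
    [[0,0,0],[0,0,0.015],0],
    [[0,0,0],[0,0,0.015],0],
    [[0,0,0.1],[0,0,0.015],0],
    [[0,0,0.3],[0,0,0.015],0],
    [[0,0,0.5],[0,0,0.015],0],
    [[0,0,0.65],[0,0,0.015],0],
    [[0,0,0.65],[0,0,0.015],0],
  ],
)

```text
time_s: 21.25
tcp_pos: [0.634, -0.021, 0.2259]
tool_rot: [-0.084, 3.128, -0.001]
wrist_force: [0.6, -0.4, 2.3]
width: 0.5
gripper_force: 0.0
```

Request:
play_rows(
  moves=[
    [[-0.2,0,0],[0,0,-0.285],0],
    [[-0.4,0,0],[0,0,-0.285],0],
    [[-0.6,0,0],[0,0,-0.285],0],
    [[-0.72,0,0],[0,0,-0.285],0],
    [[-0.72,0,0],[0,0,-0.285],0],
    [[-0.72,0,0],[0,0,-0.285],0],
    [[-0.72,0,0],[0,0,-0.285],0],
    [[-0.72,0,0],[0,0,-0.285],0],
  ],
)

```text
time_s: 21.92
tcp_pos: [0.4861, -0.0209, 0.218]
tool_rot: [1.287, 2.864, 0.001]
wrist_force: [-0.5, -0.3, -0.2]
width: 0.496
gripper_force: 0.0
```

Request:
play_rows(
  moves=[
    [[0,0,0],[0,0,-0.1],0],
    [[0,0,0],[0,0,-0.1],0],
    [[0,0,0],[0,0,-0.1],0],
    [[0,0,0],[0,0,-0.1],0],
    [[0,0,0],[0,0,-0.1],0],
  ],
)

```text
time_s: 22.33
tcp_pos: [0.486, -0.0208, 0.2175]
tool_rot: [1.71, 2.635, 0.0]
wrist_force: [-0.4, 0.0, -0.2]
width: 0.499
gripper_force: 0.0
```

```bash
python3 st.py; python3 look.py wrist3.png
```

```text
22.3333 [ 0.486 -0.021  0.217] toolY deg mod180 24.048152309383298 F [-0.447  0.047 -0.211] M [ 0.015 -0.007 -0.021] q6 1.1082248363024496 w 0.49902703086666483 0.0
22.3333 [ 0.486 -0.021  0.217] [1.71  2.635 0.   ] [-0.043  0.107 -0.337  1.126  0.     1.108]
bolt_hinge [(0.76, [438.4, 152.8], array([0.554, 0.05 , 0.117]))]
  mask 0.94 2571 2014 ztop 0.11824726658669259 rect [0.557 0.049] (18.0577392578125, 66.2253646850586) axis deg 176.08247
bolt_near [(0.93, [319.1, 197.8], array([ 0.485, -0.018,  0.12 ]))]
  mask 0.85 2175 1810 ztop 0.12134893335340814 rect [ 0.485 -0.019] (17.602237701416016, 65.15684509277344) axis deg 113.4201
bolt_far [(0.58, [466.3, 262.0], array([ 0.621, -0.02 ,  0.117]))]
  mask 0.86 2510 1628 ztop 0.11806834418211354 rect [ 0.628 -0.021] (66.36904907226562, 18.37110137939453) axis deg 7.8766055
leaf_top_edge [(0.81, array([ 0.502, -0.006,  0.233]))]
leaf_top_hinge [(0.57, array([0.557, 0.089, 0.077]))]
```

View pics/wrist3.png

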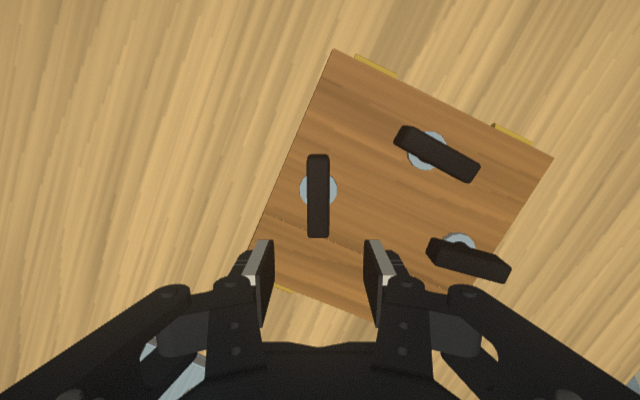

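Bar angles give hinge 3.20 and far 2.99 rad, as expected at their stops. The near bar is centred at (319,198), so I grip it and turn about 1.57 rad.

Request:
play_rows(
  moves=[
    [[0,0.005,-0.2],[0,0,0],0],
    [[0,0.005,-0.38],[0,0,0],0],
    [[0,0.005,-0.5],[0,0,0],0],
    [[0,0.005,-0.59],[0,0,0],0],
    [[0,0.005,-0.635],[0,0,0],0],
    [[0,0.005,-0.635],[0,0,0],0],
  ],
)

```text
time_s: 23.28
tcp_pos: [0.4841, -0.0197, 0.0884]
tool_rot: [-1.712, -2.63, 0.003]
wrist_force: [-1.0, 0.2, 0.9]
width: 0.499
gripper_force: 0.0
```

Request:
play_rows(
  moves=[
    [[0,0,0],[0,0,0],-1],
    [[0,0,0],[0,0,0],-1],
    [[0,0,0],[0,0,0],-1],
    [[0,0,0],[0,0,0],-1],
    [[0,0,0],[0,0,0],-1],
  ],
  squeeze=60,
)

```text
time_s: 23.7
tcp_pos: [0.4855, -0.0204, 0.0916]
tool_rot: [1.714, 2.632, -0.002]
wrist_force: [-4.4, -2.2, 4.8]
width: 0.195
gripper_force: 61.1
```

Request:
play_rows(
  moves=[
    [[0,0,0],[0,0,-0.035],-1],
    [[0,0,-0.002],[0,0,-0.07],-1],
    [[0,0,-0.003],[0,0,-0.105],-1],
    [[0,0,-0.004],[0,0,-0.14],-1],
    [[0,0,-0.005],[0,0,-0.175],-1],
    [[0,0,-0.006],[0,0,-0.21],-1],
    [[0,0,-0.007],[0,0,-0.245],-1],
    [[0,0,-0.009],[0,0,-0.28],-1],
  ],
)

```text
time_s: 24.37
tcp_pos: [0.4848, -0.0205, 0.0897]
tool_rot: [2.676, 1.644, -0.003]
wrist_force: [-7.2, -2.4, 8.6]
width: 0.196
gripper_force: 61.7
```

Request:
play_rows(
  moves=[
    [[0,0,-0.001],[0,0,-0.03],-1],
    [[0,0,-0.002],[0,0,-0.06],-1],
    [[0,0,-0.003],[0,0,-0.09],-1],
    [[0,0,-0.004],[0,0,-0.12],-1],
    [[0,0,-0.005],[0,0,-0.15],-1],
    [[0,0,-0.005],[0,0,-0.18],-1],
    [[0,0,-0.005],[0,0,-0.2],-1],
    [[0,0,-0.005],[0,0,-0.2],-1],
  ],
)

```text
time_s: 25.03
tcp_pos: [0.4844, -0.0202, 0.0885]
tool_rot: [3.053, 0.741, -0.003]
wrist_force: [-7.2, -1.2, 5.5]
width: 0.197
gripper_force: 61.4
```

```bash
python3 st.py
```

```text
25.0333 [ 0.484 -0.02   0.089] toolY deg mod180 117.29181153050564 F [-7.15  -1.204  5.473] M [-0.379  1.619 -0.049] q6 2.6242952843398344 w 0.19744369814727294 61.42248094081879
```

Request:
play_rows(
  moves=[
    [[0,0,-0.001],[0,0,-0.015],-1],
    [[0,0,-0.001],[0,0,-0.03],-1],
    [[0,0,-0.001],[0,0,-0.045],-1],
    [[0,0,-0.001],[0,0,-0.045],-1],
  ],
)

```text
time_s: 25.37
tcp_pos: [0.4842, -0.02, 0.0884]
tool_rot: [3.096, 0.531, -0.004]
wrist_force: [-8.3, -1.1, 7.0]
width: 0.195
gripper_force: 70.1
```

```bash
python3 st.py
```

```text
25.3667 [ 0.484 -0.02   0.088] toolY deg mod180 109.44855346564393 F [-8.271 -1.09   7.014] M [-0.438  1.805  1.511] q6 2.761571993999533 w 0.19537812306065613 70.14735013246536
```

The near bolt is home too (1.5 N m). I release it, rise and check everything.

Request:
play_rows(
  moves=[
    [[0,0,0],[0,0,0.015],0],
    [[0,0,0],[0,0,0.015],0],
    [[0,0,0],[0,0,0.015],0],
    [[0,0,0.1],[0,0,0.015],0],
    [[0,0,0.3],[0,0,0.015],0],
    [[0,0,0.5],[0,0,0.015],0],
    [[0,0,0.7],[0,0,0.015],0],
    [[0,0,0.9],[0,0,0.015],0],
  ],
)

```text
time_s: 26.03
tcp_pos: [0.4858, -0.0198, 0.2699]
tool_rot: [3.084, 0.599, 0.002]
wrist_force: [1.2, -0.7, 0.1]
width: 0.502
gripper_force: 0.0
```

Request:
play_rows(
  moves=[
    [[0,0,0],[0,0,0.3],0],
    [[0,0,0],[0,0,0.3],0],
    [[0,0,0],[0,0,0.3],0],
    [[0,0,0],[0,0,0.3],0],
    [[0,0,0],[0,0,0.3],0],
    [[0,0,0],[0,0,0.3],0],
    [[0,0,0],[0,0,0.3],0],
    [[0,0,0],[0,0,0.3],0],
  ],
)

```text
time_s: 26.7
tcp_pos: [0.4862, -0.0198, 0.2679]
tool_rot: [2.47, 1.941, 0.002]
wrist_force: [-0.6, 0.8, 0.2]
width: 0.505
gripper_force: 0.0
```

```bash
python3 look.py wrist4.png
python3 - <<'E'
from h import *
np.set_printoptions(precision=3,suppress=True)
for c in ("scene","top"):
    im,d=grab_frame(c)
    if c=="scene": save("scene2.png",im)
    for q in ("jar","tray","cup"):
        for x in mark_of(c,q)[:1]: print(c,q,x["score"],x["xy"])
im,d=grab_frame("scene")
r=regions_of("scene","leaf_top")
if r:
    P=cloud("scene",r[0]["mask"],d);P=P[(P[:,2]>.06)&(P[:,2]<.09)];o=P.mean(0);print(o,np.linalg.svd(P-o,full_matrices=False)[2][2])
E
```

```text
26.7 [ 0.486 -0.02   0.268] [2.47  1.941 0.002] [-0.041  0.085 -0.245  1.239  0.     1.769]
bolt_hinge [(0.82, [376.5, 91.7], array([0.556, 0.05 , 0.117]))]
  mask 0.75 1956 1575 ztop 0.11825538971722459 rect [0.558 0.049] (17.9296817779541, 66.02978515625) axis deg 175.99641
bolt_near [(0.64, [316.3, 185.2], array([ 0.484, -0.019,  0.117]))]
  mask 0.57 1639 1278 ztop 0.11804546417688883 rect [ 0.485 -0.02 ] (64.86756896972656, 18.330806732177734) axis deg 24.640137
bolt_far [(0.8, [464.9, 150.0], array([ 0.625, -0.02 ,  0.117]))]
  mask 0.82 1993 1399 ztop 0.11782682651912067 rect [ 0.628 -0.021] (65.09978485107422, 17.889509201049805) axis deg 7.263748
leaf_top_edge [(0.96, array([ 0.555, -0.062,  0.076]))]
leaf_top_hinge [(0.61, array([0.559, 0.09 , 0.076]))]
scene jar 0.93 [371.9, 159.4]
scene tray 0.61 [202.4, 302.8]
scene cup 0.84 [214.8, 294.7]
top jar 0.89 [181.2, 233.0]
top tray 0.61 [435.5, 223.9]
top cup 0.6 [428.9, 218.1]
[0.569 0.001 0.075] [ 0.002 -0.004  1.   ]
```

View pics/scene2.png

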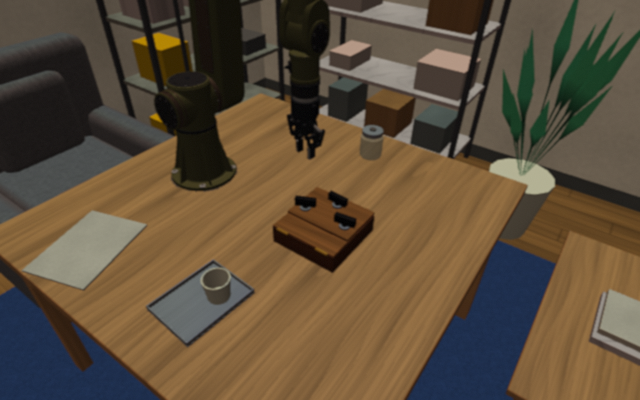

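The case is shut flat at (322,230), with all three bolts at the same height (tops at 0.118 m). The jar, tray and cup are unmoved and the arm is clear, so I hand in.

```bash
python3 -c "from workcell import arm; print(arm.job_done())"
```

```text
the job is handed in; nothing more can be done
None
```

I handed the job in after about 27 of the 72 s: the case is closed with both leaves flat, all three bolts are screwed to their end stops (lone one by the hinge first), and the jar, tray and cup look unmoved; no verdict came back.

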